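# Lock the second barrel bolt of a cupboard door

### The arm

A 6-joint arm with a two-finger parallel gripper is mounted at the origin on the work surface. World frame = base frame: x ahead of the robot, y to its left, z up, the work surface at z = 0. Lengths are in m, angles in degrees, forces in N, time in s.
With the tool pointing down it reaches from about 0.275 to 0.725 m from the base axis. Payload 15.9 kg.
Tool frame: the origin (TCP) lies midway between the tips of the shut fingers; the grasp point (between the pads) lies 19 mm behind it; z points along the fingers, y is the line along which they close (so a half turn about z gives the same grasp; the last joint's range is limited). The gripper opens to 85 mm and grips with 20 to 120 N. Pads are 22 mm wide; open, the fingers measure 114 mm over their backs; the gripper's body (76 mm by 85 mm) begins 54 mm behind the grasp point. The pads swing forward as they close: fully open they stand 13 mm farther back than shut.
Start: joints at [-71.219, 12.198, -1.971, 75.831, 0, 90], TCP at [0.161, -0.473, 0.231] pointing down, gripper open.
Joint ranges: [-170.91, 170.91], [-42.67, 98.43], [-65.05, 77.54], [-120.47, 116.71], [-90, 82.35], [-180, 180]. Speed limits (degrees/s): [108.29, 108.29, 136.94, 147.25, 180, 180].

### API

Orientations are given as [roll, pitch, yaw] about the fixed x, y, z axes, in that order (R = Rz(yaw) Ry(pitch) Rx(roll)).
In Python, from workcell import * gives the robot as it stands.
- The arm moves only by the tool arm_command, never from a script. Its argument "targets" is one flat list of numbers, 5 for each row, row after row: the shift along the world's x, y, z scaled (see below), then the turn about the world's z scaled (see below), then the opening, from 0 (shut) to 1 (fully open). A call has 1 to 12 rows; each row is the pose to reach, as a shift and turn from the pose commanded when the call began, turning the shorter way round; what a row does not reach only later rows make up. The controller multiplies each number of a shift by 750 mm and each number of a turn by 360 degrees. A row lasts 1/8 s, in which the tool goes at most 62.5 mm and 10.7 degrees, less where a joint would pass 70% of its speed; a pose out of reach is approached as far as the arm can. A call with a number of a shift or a turn outside -1 to 1 is refused whole. A call with a gripper value outside its range is refused whole. The fingers move at their own pace and stop on an object; "grip_force" is the grip in N (left out, the last holds). Time passes only in rows, so rows that repeat a pose let the fingers close. It gives the time, the measured TCP pose, the force, the opening and the grip force at its end, in the units of the state.
- state(): the state, without advancing time (a new reading comes with each control period).
- get_image(name): name is "side" or "top"; returns the picture (480x640x3 uint8, red, green, blue); there is no depth.
- calibration(name): a dict with "intrinsics" (3x3 intrinsics, pixels), "k1" (the pictures are not rectified: a ray, as slopes to the right and down, at radius r is drawn at 1 + k1 r^2 times it, then the intrinsics apply), "R" (3x3) and "t" (3): a world point X has camera coordinates R X + t. Camera axes: x right, y down, z forward; pixel columns grow to the right and rows downward; lengths in m; the calibration is good to about 2 mm. A picture is of the moment at which its call begins. calibration takes no time and is no camera call.
- finish_job(): hands the job in; it is judged then, once.
Trained networks look in the newest picture that a camera, given by its name, has taken for a name from the list of things; names that differ only in an ending like _2 or _b are one class to them, and where a whole thing is asked for, a point or a joint stands for the part that bears it (a point fixed in the world has none). Each returns a list of dicts, best first, with "p" (0 to 1); they miss things now and then, are a little off and sometimes report something else, mostly with a low value. They report only what shows in the picture. A call takes as long as a camera call.
- find_in(camera, query): "rect" ([left, top, right, bottom] in pixels, round what is visible of it).
- trace(camera, query): "mask" (480x640 bool, what is visible of it) and "rect" ([left, top, right, bottom] in pixels, round what is visible of it).
The state is a dict: "time": time; "q": joint angles; "qd": joint speeds; "joint_efforts": joint torques, N m; "tool_pos": TCP position; "ee_rot": TCP orientation; "contact_force": force on the tool from outside, world axes, zero at the start; "moment": the same for the moment, N m; "grip_width": finger opening in m; "grasp_force": force on a finger pad.
Only numpy, scipy, OpenCV 4.12 (cv2) and the standard library are available. Lean on these libraries where they do the work, as an engineer would, in place of code of your own. Each camera call takes 0.05 s, during which the arm holds its last target. There are 200 camera calls.

### The job

A cupboard door lies closed in its frame on the joiner's bench; one of its two barrel bolts is locked, the other is still drawn back with its knob standing straight up. Using only the fingertips or the outside of the fingers, push the drawn bolt along its slot until it is fully home in its keeper, then push its knob over round the corner of the slot and fully down into the side notch, so that it is locked like its neighbour, and draw the fingers clear. Only push, never take a knob between the fingers; leave the locked bolt locked, and leave the tools and other things where they are.

Things in the scene. Friction and masses are not known exactly. Their poses are not given: they have to be found in the camera images.
- door: wooden cupboard door in its frame, lying flat on a rubber mat, fixed: 380 x 460 mm, face 25 mm above the bench, middle panel (160 x 240 mm) 6 mm lower. Origin at its centre on the bench; x from the hinge side to the bolted side (throw direction of both bolts), z up. The bolts' bases lie at x +80 mm, y +150 and -150 mm; which is the drawn one varies
- drawn_mount: steel base of the drawn-back barrel bolt on the door's face: plate 110 x 40 mm, barrel 84 mm long, 20 mm wide. Origin: centre of the plate's underside, 25 mm above the bench; x = throw direction to the keeper (67 to 85 mm ahead), z up. Bolt axis along x at z 12.5 mm, barrel top at z 22.5 mm. L-shaped slot: long leg on the barrel's top, short leg down its -y side at the keeper end
- drawn_knob (a point): centre of the steel ball, 20 mm across, on the 8 mm stem that stands out of that barrel's slot, 42 mm from the bolt's axis. Stands up, about 55 mm above the door's face, at the start
- drawn_slide (a joint): how far the drawn-back bolt is pushed along the base's x axis: 0 fully drawn back, 0.040 m fully home. The stem is at x = -22 mm + this value in the base's frame. About 2 N of friction; stays where it is left
- drawn_turn (a joint): turn of that bolt's knob about the bolt's axis, rad: 0 straight up in the long leg, 1.3 lying over to the base's -y side at the end of the short leg. In the long leg it can lean 0.2 rad; it turns only within 3 mm of fully home, and not slide while turned. About 1 N at the ball turns it; stays where it is left
- locked_mount: steel base of the already locked barrel bolt on the door's face: plate 110 x 40 mm, barrel 84 mm long, 20 mm wide. Origin: centre of the plate's underside, 25 mm above the bench; x = throw direction to the keeper (67 to 85 mm ahead), z up. Bolt axis along x at z 12.5 mm, barrel top at z 22.5 mm. L-shaped slot: long leg on the barrel's top, short leg down its -y side at the keeper end
- locked_knob (a point): centre of the steel ball, 20 mm across, on the 8 mm stem that stands out of that barrel's slot, 42 mm from the bolt's axis. Lies over to the -y side, about 24 mm above the door's face
- locked_slide (a joint): how far the already locked bolt is pushed along the base's x axis: 0 fully drawn back, 0.040 m fully home. The stem is at x = -22 mm + this value in the base's frame. About 2 N of friction; stays where it is left
- locked_turn (a joint): turn of that bolt's knob about the bolt's axis, rad: 0 straight up in the long leg, 1.3 lying over to the base's -y side at the end of the short leg. In the long leg it can lean 0.2 rad; it turns only within 3 mm of fully home, and not slide while turned. About 1 N at the ball turns it; stays where it is left
- tape_roll: roll of masking tape, 80 mm across, 24 mm high, lying flat on the door's panel; origin at the centre of its underside
- sanding_block: cork sanding block 70 x 42 x 28 mm on the door's panel; origin at the centre of its underside
- screwdriver: 200 mm screwdriver lying across the hinge side of the door; origin under its middle
- paint_can: open paint can 166 mm across, 188 mm high, on the bench left of the door; origin at the centre of its underside
- can_lid: the can's metal lid, 148 mm across, 6 mm high, flat on the bench right of the door; origin at the centre of its underside
- sander: orbital sander, about 210 x 110 mm, 140 mm high, on the bench; origin under the middle of its square pad
- glue_bottle: white plastic bottle, 64 mm across, 190 mm high, on the bench right of the door; origin at the centre of its underside

How it is judged (in metres and radians):
On the way, in this order (a step that is already met when the one before it is completed fails the run):
1. the drawn bolt is pushed fully home in its keeper (value of joint drawn_slide above 0.036 m), for 0.1 s.
2. its knob is turned fully down into the side notch (value of joint drawn_turn above 1.18 rad and value of joint drawn_slide above 0.035 m), for 0.2 s.
At the end, for the whole second after the job is handed in: The drawn bolt is home (slide value above 0.035 m of 0.040 m) with its knob turned down into the notch (turn value above 1.18 rad of 1.3 rad) and still; the other bolt is still locked (slide above 0.035 m, turn above 1.1 rad) (all of step 2 and value of joint locked_slide above 0.035 m and value of joint locked_turn above 1.1 rad and not (velocity of joint drawn_turn above 0.1 rad/s) and not (velocity of joint drawn_turn below -0.1 rad/s)); the robot touches nothing.
It fails at once if a knob is taken between the fingers (distance between the grasp point and drawn_knob below 0.012 m or distance between the grasp point and locked_knob below 0.012 m).
It fails at once if the locked bolt is unlocked (value of joint locked_turn below 1 rad or value of joint locked_slide below 0.034 m).
It fails at once if a tool or another loose thing is moved or lifted by more than 25 mm (distance of any of tape_roll, sanding_block, screwdriver, paint_can, can_lid, sander, glue_bottle from where it was at the start of the episode above 0.025 m).
It also fails if it takes over 48 s, if anything falls off the work surface, if the arm or the gripper's body presses on something with over 40 N, if the wrist force passes 120 N, or if a joint passes its speed limit or range.

## Working session

There is one attempt and no reset: what is moved stays moved. The work goes in short steps, Python scripts to look and compute and a tool call to move; the robot and the scene stay as the last step left them, time stands still between calls to the robot, and variables do not carry over. Pictures are saved under pics/ and viewed, at most 10 in all, crops included, and the job is handed in when it is done.

Besides the shell and the picture viewer there is one more tool, called after "Call:" as name(argument=value, ...) on one line, values as JSON. arm_command: Moves the arm, as the interface text tells. Its arguments: {"type":"object","properties":{"targets":{"type":"array","items":{"type":"number"}},"grip_force":{"type":"number"}},"required":["targets"]}

```bash
mkdir -p pics
cat > h.py <<'E'
from workcell import *
import numpy as np, cv2
def save(n,f):
    im=get_image(n); cv2.imwrite(f,im[:,:,::-1]); return im
def ray(n,uv):
    c=calibration(n);K=np.array(c["intrinsics"]);R=np.array(c["R"]);t=np.array(c["t"])
    d=np.linalg.solve(K,[uv[0],uv[1],1])[:2]; u=d.copy()
    for _ in range(20): u=d/(1+c["k1"]*(u@u))
    return -R.T@t, R.T@np.array([u[0],u[1],1])
def onz(n,uv,z):
    o,d=ray(n,uv); return o+d*(z-o[2])/d[2]
def proj(n,X):
    c=calibration(n);K=np.array(c["intrinsics"]);p=np.array(c["R"])@X+np.array(c["t"]);u=p[:2]/p[2];u=u*(1+c["k1"]*(u@u))
    return (K@[u[0],u[1],1])[:2]
def tri(a,ua,b,ub):
    o1,d1=ray(a,ua);o2,d2=ray(b,ub);d1/=np.linalg.norm(d1);d2/=np.linalg.norm(d2)
    s=np.linalg.lstsq(np.c_[d1,-d2],o2-o1,rcond=None)[0];p,q=o1+s[0]*d1,o2+s[1]*d2
    return (p+q)/2,np.linalg.norm(p-q)
E
python3 - <<'E'
from h import *
for n in("top","side"):
    save(n,f"pics/{n}0.png")
    for q in("drawn_knob","drawn_mount","locked_mount","door"):
        print(n,q,[(np.round(r["rect"]).tolist(),round(r["p"],2)) for r in find_in(n,q)[:3]])
s=state();print(s["time"],s["tool_pos"],s["ee_rot"],s["contact_force"])
E
```

```text
top drawn_knob []
top drawn_mount [([412.0, 230.0, 439.0, 287.0], 0.92)]
top locked_mount [([304.0, 196.0, 338.0, 252.0], 0.74)]
top door [([256.0, 181.0, 467.0, 370.0], 0.65)]
side drawn_knob []
side drawn_mount []
side locked_mount []
side door [([260.0, 257.0, 430.0, 359.0], 0.79)]
0.5 [ 0.16097652 -0.47334291  0.23129671] [-1.79998167e+02  6.90913124e-04  1.87831435e+01] [ 0.08057837 -0.13208985  0.39573082]
```

View pics/top0.png

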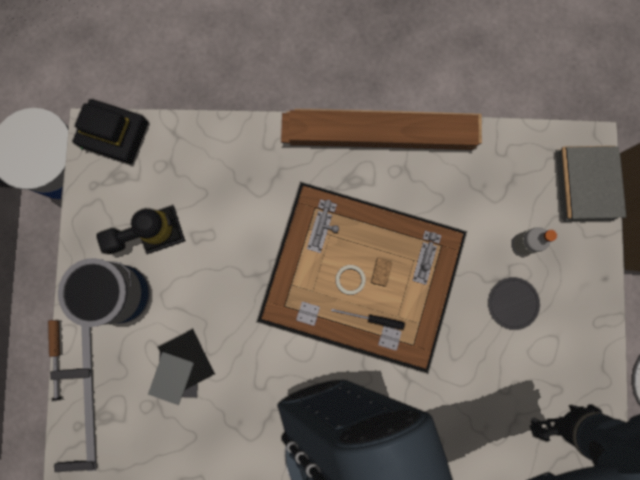

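View pics/side0.png

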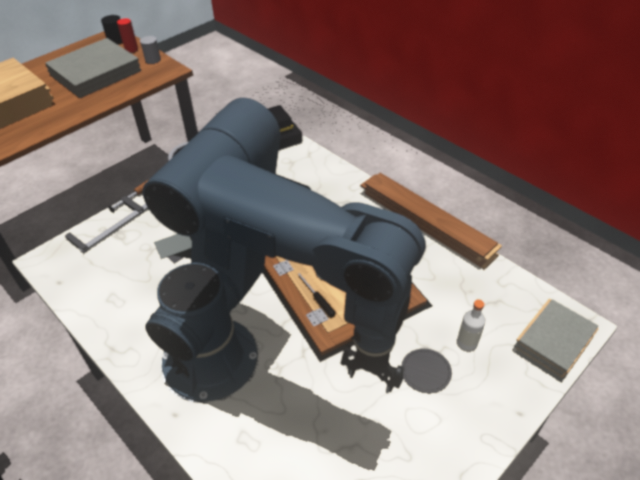

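The top view shows the door, with corners near (302,184), (466,232), (430,370) and (260,320). The drawn bolt is on the right at about (427,258), and the locked one is at (320,225) with its knob at (335,229). In the side view the arm hides the drawn bolt. Next I'll fit the door pose.

Run:
```python
from h import *
from scipy.optimize import least_squares
im=save("top","pics/top1.png")
m=trace("top","door")[0]["mask"].astype(np.uint8)
m=cv2.morphologyEx(m,cv2.MORPH_CLOSE,np.ones((15,15)))
c=max(cv2.findContours(m,0,2)[0],key=cv2.contourArea)
h=cv2.convexHull(c)[:,0].astype(float)
# dense hull points -> world on z=.025
P=[]
for a,b in zip(h,np.roll(h,-1,0)):
    for s in np.linspace(0,1,max(2,int(np.linalg.norm(b-a))),endpoint=False): P.append(onz("top",a+s*(b-a),.025)[:2])
P=np.array(P)
print(cv2.minAreaRect(P.astype(np.float32)*1000))
def loc(p):
    ca,sa=np.cos(p[2]),np.sin(p[2]);d=P-p[:2];return np.c_[d@[ca,sa],d@[-sa,ca]]
def res(p):
    l=abs(loc(p))-[.19+p[3],.23+p[3]];return l.max(1)
r=least_squares(res,[*P.mean(0),-.29,0],loss="soft_l1",f_scale=.002);p=r.x
print(p,np.degrees(p[2]),np.abs(r.fun).mean())
R=np.array([[np.cos(p[2]),-np.sin(p[2])],[np.sin(p[2]),np.cos(p[2])]])
def W(l,z): return np.r_[p[:2]+R@l,z]
np.save("door.npy",p)
k=W([.08-.022,-.15],.0795); print("drawn mount",W([.08,-.15],.025),"knob",k,"end",W([.098,-.15],.08), "locked knob",W([.098,.15-.0405],.049))
S=5;x0,y0=380,200
cr=cv2.resize(im[y0:y0+110,x0-0:x0+110],None,fx=S,fy=S,interpolation=cv2.INTER_CUBIC)[:,:,::-1].copy()
def dr(X,col):
    u=proj("top",X);q=((u-[x0,y0]+.5)*S).astype(int);cv2.circle(cr,tuple(map(int,q)),4,col,-1)
for a,b in((55,20),(55,-20),(-55,20),(-55,-20)): dr(W([.08+a/1000,-.15+b/1000],.027),(0,0,255))
for a in(-42,42): dr(W([.08+a/1000,-.15],.0475),(0,255,0))
dr(k,(255,0,0)); dr(W([.19,-.23],.025),(255,0,255))
cv2.imwrite("pics/crop1.png",cr)
```

```text
((478.21136474609375, -56.422760009765625), (491.3477783203125, 409.61260986328125), 74.53321075439453)
[ 0.47839271 -0.05582233 -0.27297808  0.01418399] -15.640491613694122 0.000745721734280576
drawn mount [ 0.51499042 -0.22183621  0.025     ] knob [ 0.49380503 -0.215905    0.0795    ] end [ 0.53232392 -0.22668902  0.08      ] locked knob [0.60228524 0.02320229 0.049     ]
```

View pics/crop1.png

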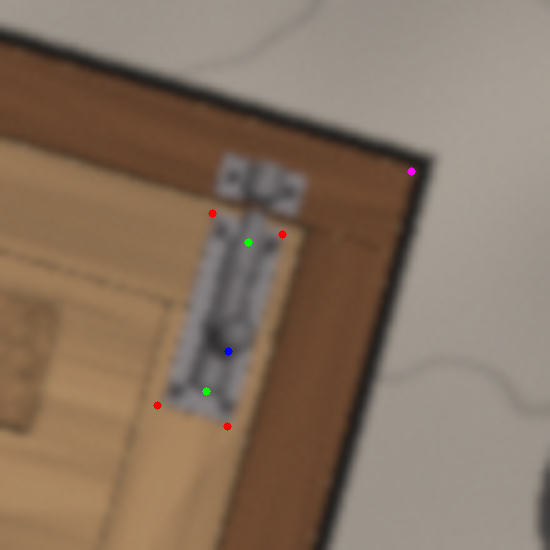

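Run:
```python
from h import *
im=save("top","pics/top2.png")
print("cam",ray("top",(320,240))[0],ray("side",(320,240))[0])
p=np.load("door.npy")
for q in("drawn_mount","locked_mount"):
    m=trace("top",q)[0]["mask"];v,u=np.nonzero(m)
    (c,s,a)=cv2.minAreaRect(np.array([onz("top",x,.03)[:2] for x in zip(u,v)],np.float32)*1000)
    print(q,len(u),c,s,a,np.round(find_in("top",q)[0]["rect"]))
for uv in((426.1,265.1),(427,263),(424,267)): print(uv,onz("top",uv,.0795))
x0,y0,S=400,222,8
cr=cv2.resize(im[y0:y0+74,x0:x0+60],None,fx=S,fy=S,interpolation=cv2.INTER_LANCZOS4)[:,:,::-1]
cr=cv2.convertScaleAbs(cr,alpha=1.8,beta=-60)
cv2.imwrite("pics/crop2.png",cr)
```

```text
cam [0.40069191 0.05186895 1.40815007] [-0.39690011 -0.89558164  1.46722342]
drawn_mount 681 (531.0936889648438, -227.32614135742188) (41.799102783203125, 141.37998962402344) 74.78618621826172 [414. 230. 439. 288.]
locked_mount 97 (531.0758056640625, -235.49176025390625) (20.467735290527344, 79.43096923828125) 76.13475799560547 [307. 198. 338. 254.]
(426.1, 265.1) [ 0.50635088 -0.21825906  0.0795    ]
(427, 263) [ 0.51193083 -0.22062556  0.0795    ]
(424, 267) [ 0.50123262 -0.21273033  0.0795    ]
```

View pics/crop2.png

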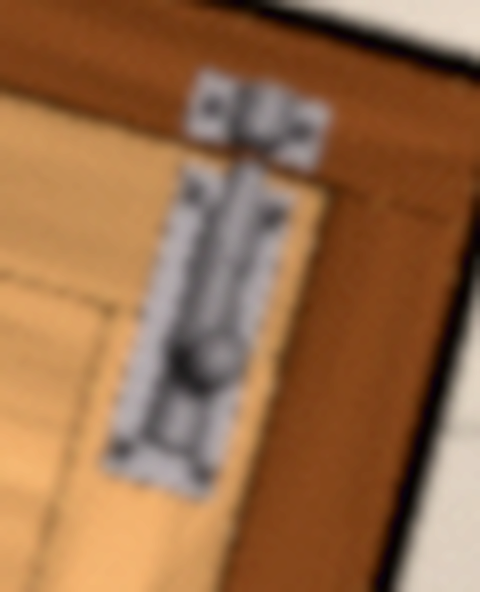

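The ball sits at about crop (212,358), which puts the knob near (0.50, −0.218). I'm moving behind it with the fingers shut.

Call:
arm_command(targets=[0.05,0.045,0,-0.02,0,0.12,0.11,-0.02,-0.04,0,0.19,0.17,-0.03,-0.06,0,0.26,0.235,-0.04,-0.08,0,0.32,0.29,-0.05,-0.0955,0,0.37,0.335,-0.055,-0.0955,0,0.395,0.356,-0.055,-0.0955,0,0.395,0.356,-0.1,-0.0955,0,0.395,0.356,-0.1,-0.0955,0])

```text
time: 1.98
tool_pos: [0.4561, -0.2055, 0.1547]
ee_rot: [-180.0, 0.2, -15.5]
contact_force: [-0.1, -0.7, 0.2]
grip_width: -0.0002
grasp_force: 0.0
```

Run:
```python
from h import *
s=state();print(s["time"],s["tool_pos"],s["ee_rot"],s["contact_force"],s["grip_width"])
a=save("side","pics/side2.png");b=save("top","pics/top3.png")
u=proj("side",np.array([.50,-.218,.08])).astype(int);print(u)
x0,y0=u[0]-50,u[1]-60
A=cv2.resize(a[y0:y0+120,x0:x0+100],None,fx=4,fy=4,interpolation=cv2.INTER_CUBIC)
B=cv2.resize(b[200:320,370:470],None,fx=4,fy=4,interpolation=cv2.INTER_CUBIC)
print(x0,y0);cv2.imwrite("pics/ab.png",np.hstack([A,B])[:,:,::-1])
```

```text
1.975 [ 0.45608905 -0.20545977  0.15466169] [-179.97238988    0.21555098  -15.54735277] [-0.07891637 -0.72211493  0.15826121] -0.00015193687669776284
[379 287]
329 227
```

View pics/ab.png

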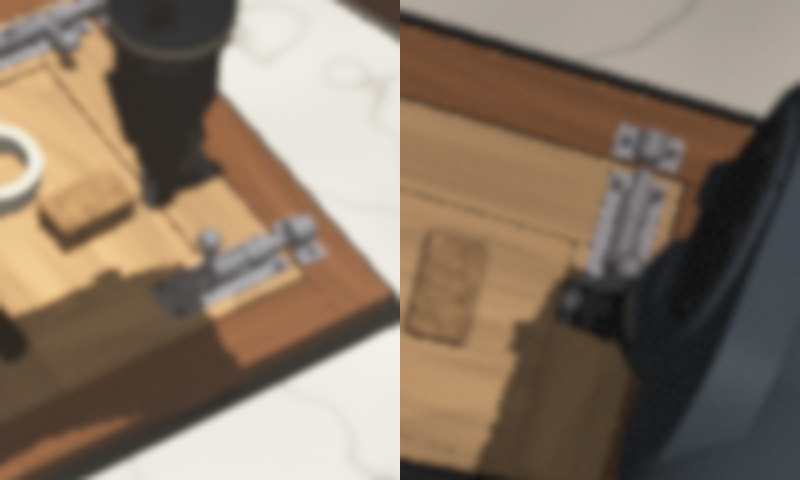

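The side view shows the knob at about (381,286), against a predicted (379,287). The fingertips are above and behind it. Triangulating next.

Run:
```python
from h import *
print(tri("top",(426,266),"side",(380.8,286.2)), onz("side",(380.8,286.2),.0795))
```

```text
(array([ 0.50504327, -0.21877419,  0.08057418]), np.float64(0.0029837646435074195)) [ 0.50705153 -0.21905161  0.0795    ]
```

Call:
arm_command(targets=[0,0,-0.04,0,0,0,0,-0.08,0,0,0,0,-0.118,0,0,0,0,-0.118,0,0,0,0,-0.118,0,0])

```text
time: 2.7
tool_pos: [0.458, -0.207, 0.0695]
ee_rot: [180.0, -0.1, -15.6]
contact_force: [0.1, 0.4, 0.4]
grip_width: -0.0003
grasp_force: 0.0
```

Call:
arm_command(targets=[0.013,-0.0036,0,0,0,0.0257,-0.0072,0,0,0,0.032,-0.009,0,0,0,0.0385,-0.0108,0,0,0,0.045,-0.0126,0,0,0,0.0514,-0.0144,0,0,0,0.0578,-0.0162,0,0,0,0.0578,-0.0162,0,0,0])

```text
time: 3.7
tool_pos: [0.501, -0.2186, 0.0678]
ee_rot: [-180.0, -0.0, -15.6]
contact_force: [0.4, 0.3, 0.0]
grip_width: 0.0001
grasp_force: 0.0
```

Call:
arm_command(targets=[0.005,-0.0014,0,0,0,0.01,-0.0028,0,0,0,0.0128,-0.0036,0,0,0])

```text
time: 4.08
tool_pos: [0.5104, -0.2213, 0.0678]
ee_rot: [-180.0, 0.0, -15.6]
contact_force: [-2.0, 0.8, 1.3]
grip_width: 0.0
grasp_force: 1.1
```

Run:
```python
from h import *
print(state()["contact_force"])
a=save("side","pics/side3.png");b=save("top","pics/top4.png")
A=cv2.resize(a[227:347,329:429],None,fx=4,fy=4,interpolation=cv2.INTER_CUBIC)
B=cv2.resize(b[200:320,370:470],None,fx=4,fy=4,interpolation=cv2.INTER_CUBIC)
cv2.imwrite("pics/ab3.png",np.hstack([A,B])[:,:,::-1])
```

```text
[-1.97390505  0.76648251  1.28586954]
```

View pics/ab3.png

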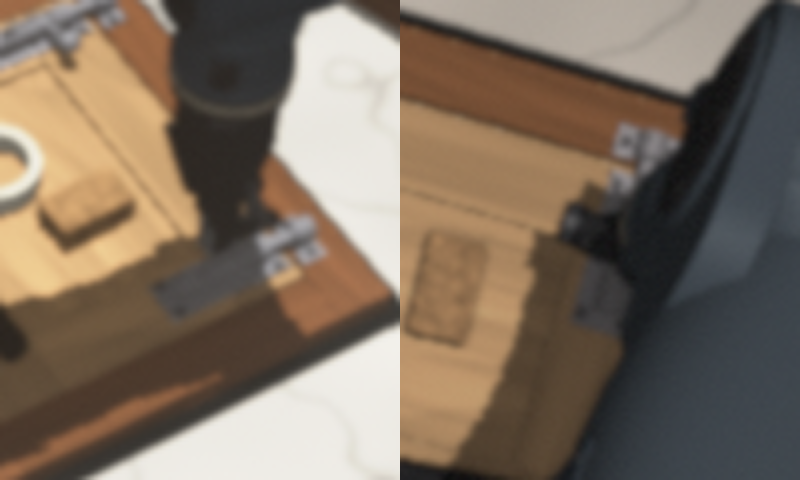

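The knob is now in front of the fingers and the force is about 2 N, which is the bolt's friction. I'll keep pushing until it stops.

Call:
arm_command(targets=[0.005,-0.0014,0,0,0,0.01,-0.0028,0,0,0,0.01,-0.0028,0,0,0])

```text
time: 4.55
tool_pos: [0.5163, -0.2229, 0.0674]
ee_rot: [-180.0, 0.2, -15.6]
contact_force: [-12.2, 3.7, 5.2]
grip_width: 0.0002
grasp_force: 6.1
```

Call:
arm_command(targets=[0.004,-0.0011,0,0,0,0.004,-0.0011,0,0,0])

```text
time: 4.8
tool_pos: [0.5173, -0.2232, 0.0672]
ee_rot: [180.0, 0.4, -15.6]
contact_force: [-27.8, 7.9, 18.0]
grip_width: 0.0002
grasp_force: 14.2
```

The bolt has hit its stop. I'll back off, go round to the knob's +y side and line up for the sideways push.

Call:
arm_command(targets=[-0.02,0.0056,0,0,0,-0.0385,0.0108,0,0,0,-0.0385,0.0108,0,0,0,-0.034,0.038,0,0,0,-0.0288,0.0665,0,0,0,-0.0288,0.0665,0,0,0,0.0,0.058,0,0,0,0.0328,0.0493,0,0,0,0.0328,0.0493,-0.0104,0,0,0.0328,0.0493,-0.0104,0,0])

```text
time: 6.05
tool_pos: [0.5444, -0.1874, 0.0591]
ee_rot: [180.0, 0.1, -15.6]
contact_force: [0.3, -0.4, 0.2]
grip_width: 0.0002
grasp_force: 0.0
```

Run:
```python
from h import *
s=state();print(s["contact_force"],s["tool_pos"])
a=save("side","pics/side4.png");b=save("top","pics/top5.png")
A=cv2.resize(a[227:347,329:429],None,fx=4,fy=4,interpolation=cv2.INTER_CUBIC)
B=cv2.resize(b[200:320,370:470],None,fx=4,fy=4,interpolation=cv2.INTER_CUBIC)
cv2.imwrite("pics/ab4.png",np.hstack([A,B])[:,:,::-1])
print(proj("side",np.array([.534,-.2275,.0795])))
```

```text
[ 0.34344586 -0.35871964  0.23408609] [ 0.54439515 -0.18736832  0.05905282]
[388.61180067 282.85722623]
```

View pics/ab4.png

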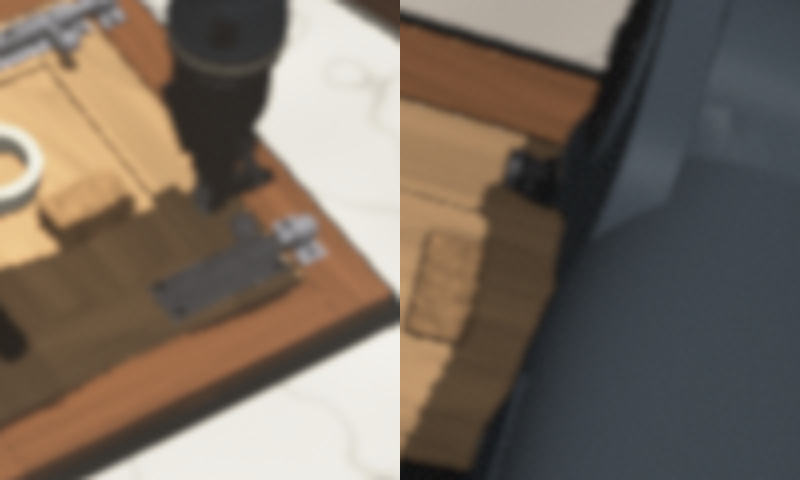

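The side view shows the knob at about (390,282.5), matching its predicted home position. The fingers are beside it on the +y side, so I'm pushing it over now.

Call:
arm_command(targets=[-0.0036,-0.0128,0,0,0,-0.0072,-0.0257,0,0,0,-0.009,-0.032,0,0,0,-0.0108,-0.0385,0,0,0,-0.0126,-0.045,0,0,0,-0.0144,-0.0514,0,0,0,-0.0144,-0.0514,0,0,0])

```text
time: 7.02
tool_pos: [0.5343, -0.2261, 0.0599]
ee_rot: [180.0, 0.0, -15.6]
contact_force: [-0.7, -0.3, -0.7]
grip_width: 0.0004
grasp_force: 0.0
```

Call:
arm_command(targets=[-0.0018,-0.0064,0,0,0,-0.0036,-0.0128,0,0,0,-0.0054,-0.0192,0,0,0,-0.0054,-0.0192,0,0,0])

```text
time: 7.52
tool_pos: [0.5303, -0.2406, 0.06]
ee_rot: [180.0, -0.0, -15.6]
contact_force: [0.3, -0.1, -1.0]
grip_width: 0.0001
grasp_force: 0.0
```

Run:
```python
from h import *
s=state();print(s["contact_force"],s["tool_pos"])
a=save("side","pics/side5.png")
cv2.imwrite("pics/a5.png",cv2.resize(a[247:327,339:439],None,fx=6,fy=6,interpolation=cv2.INTER_CUBIC)[:,:,::-1])
d=np.array([.2695,.963,0]);ax=np.array([.534,-.2275,.0375])
for th in(.6,.9,1.1,1.3):print(th,(proj("side",ax-d*.042*np.sin(th)+[0,0,.042*np.cos(th)])-[339,247]+.5)*6)
```

```text
[ 0.31164961 -0.12160748 -0.98515258] [ 0.53033116 -0.24057954  0.06003583]
0.6 [325.36513625 258.33147012]
0.9 [334.10864577 280.92036226]
1.1 [337.9759321  295.46234833]
1.3 [340.08000316 308.87145911]
```

View pics/a5.png

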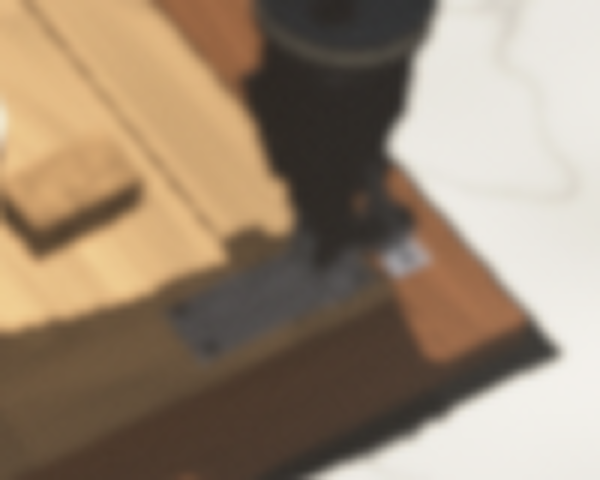

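The fingers now hide the knob, which appears partly over at about (350,270). I'll lift, move above it and press down.

Call:
arm_command(targets=[0.001,0.004,0,0,0,0.001,0.004,0.0373,0,0,0.001,0.004,0.0373,0,0,-0.0081,-0.0289,0.0373,0,0,-0.0081,-0.0289,0.0373,0,0,-0.0081,-0.0289,0.025,0,0,-0.0081,-0.0289,0.018,0,0,-0.0081,-0.0289,0.011,0,0,-0.0081,-0.0289,0.005,0,0,-0.0081,-0.0289,0.005,0,0])

```text
time: 8.82
tool_pos: [0.5242, -0.2615, 0.0633]
ee_rot: [-180.0, 0.0, -15.6]
contact_force: [0.3, -0.1, -0.3]
grip_width: 0.0005
grasp_force: 0.0
```

Call:
arm_command(targets=[-0.0,-0.0,-0.004,0,0,0,0,-0.008,0,0,0,0,-0.011,0,0,0,0,-0.011,0,0])

```text
time: 9.32
tool_pos: [0.5248, -0.2624, 0.0567]
ee_rot: [179.9, -0.1, -15.6]
contact_force: [-5.4, 0.1, 19.7]
grip_width: -0.0003
grasp_force: 9.8
```

It's now firm at the expected final height, with 20 N up. I'll retract and check.

Call:
arm_command(targets=[0,0,0.03,0,0,0,0,0.1,0,0,0,0,0.18,0,0,-0.05,0.05,0.2,0,0,-0.1,0.12,0.2,0,0,-0.1,0.19,0.2,0,0,-0.1,0.19,0.2,0,0,-0.1,0.19,0.2,0,0])

```text
time: 10.32
tool_pos: [0.4486, -0.1228, 0.2055]
ee_rot: [-179.8, -0.0, -15.4]
contact_force: [-0.4, 0.7, -0.3]
grip_width: 0.0001
grasp_force: 0.0
```

Run:
```python
from h import *
s=state();print(s["contact_force"],s["tool_pos"])
a=save("side","pics/side6.png");b=save("top","pics/top6.png")
A=cv2.resize(a[247:327,339:439],None,fx=4,fy=4,interpolation=cv2.INTER_CUBIC)
B=cv2.resize(b[215:295,390:490],None,fx=4,fy=4,interpolation=cv2.INTER_CUBIC)
cv2.imwrite("pics/ab6.png",np.hstack([A,B])[:,:,::-1])
d=np.array([.2695,.963,0]);ax=np.array([.534,-.2275,.0375])
for th in(.9,1.1,1.3):
  X=ax-d*.042*np.sin(th)+[0,0,.042*np.cos(th)];print(th,(proj("side",X)-[339,247]+.5)*4,(proj("top",X)-[390,215]+.5)*4+[400,0])
```

```text
[-0.41516224  0.7417839  -0.27622711] [ 0.44863567 -0.12277004  0.20553939]
0.9 [222.73909718 187.2802415 ] [602.77262941 177.37702614]
1.1 [225.31728807 196.97489889] [606.83241341 180.25945153]
1.3 [226.72000211 205.91430607] [608.46382036 182.56447207]
```

View pics/ab6.png

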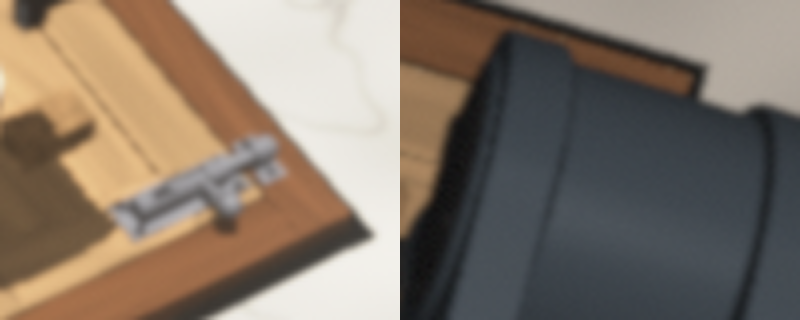

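The side view shows the knob lying over at about (230,207), where a turn of 1.3 rad predicts (227,206). The fingers are clear.

```bash
python3 -c "
from workcell import *
print(finish_job())"
```

```text
the job is handed in; nothing more can be done
None
```

I pushed the drawn bolt home, turned its knob down into the notch, drew the fingers clear and handed the job in at about 10 s; the side view, the only one clear of the arm, put the knob within about 1 pixel of its locked position, but no verdict came back.

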